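# Fill the empty cells of the flux-cleaner crate at the repair bench

### The job

The covered crate on the electronics repair bench has four cells in a row, two of which already hold a blue-capped bottle. Put the two blue-capped bottles that stand on the bench into the two empty cells, one in each, lowering each to the crate's floor rather than dropping it, so that all four stand upright in the crate. Leave the red-capped bottle where it is: it does not belong there.

Things in the scene. Friction and masses are not known exactly. Their poses are not given: they have to be found in the camera images.
- crate: Blue crate fixed to the bench, 86 (x) by 308 (y) by 36 mm high. Its aluminium cover has four 58 mm square openings in a row at x = 0, y = -111, -37, 37 and 111 mm, over four cells with floors 4 mm above the origin, which is the centre of the underside; z up. stored_1 and stored_2 fill two cells, which ones varies; two are empty. Fingers closing along x clear the neighbours.
- bottle_a_mid (a point): First bottle to put away, standing loose on the bench, 100 mm tall: a straight white cylinder 38 mm across from the foot up to 72 mm, then a shoulder and a 24 mm wide blue cap from 80 to 100 mm; blue band low on the body, 80 to 170 g. The point is the bottle's centre, half-way up (50 mm above its foot) on its axis; z points to the cap.
- bottle_b_mid (a point): Second bottle to put away, the same kind: standing loose on the bench, 100 mm tall: a straight white cylinder 38 mm across from the foot up to 72 mm, then a shoulder and a 24 mm wide blue cap from 80 to 100 mm; blue band low on the body, 80 to 170 g. The point is the bottle's centre, half-way up (50 mm above its foot) on its axis; z points to the cap.
- stored_1_mid (a point): Bottle already standing in one of the crate's cells (up to about 6 mm off the cell's centre), the same kind: 100 mm tall: a straight white cylinder 38 mm across from the foot up to 72 mm, then a shoulder and a 24 mm wide blue cap from 80 to 100 mm; blue band low on the body, 80 to 170 g. The point is the bottle's centre, half-way up (50 mm above its foot) on its axis; z points to the cap.
- stored_2_mid (a point): The other bottle already standing in a cell of the crate, the same kind: 100 mm tall: a straight white cylinder 38 mm across from the foot up to 72 mm, then a shoulder and a 24 mm wide blue cap from 80 to 100 mm; blue band low on the body, 80 to 170 g. The point is the bottle's centre, half-way up (50 mm above its foot) on its axis; z points to the cap.
- red_bottle_mid (a point): Bystander, not to be moved: bottle of the same shape but red-capped, standing on the bench among the two blue ones. 100 mm tall: a straight white cylinder 38 mm across from the foot up to 72 mm, then a shoulder and a 24 mm wide red cap from 80 to 100 mm; red band low on the body, 80 to 170 g. The point is the bottle's centre, half-way up (50 mm above its foot) on its axis; z points to the cap.
Mind the look-alikes: they are no part of the job. Leave any purple or turquoise look-alike of the part that bears bottle_b_mid alone.

How it is judged:
By the outcome, as a careful person would: the job done as asked, in the order asked, and still so for the second after the job is handed in, with the robot touching nothing.
It also fails if it takes over 54 s, if anything falls off the work surface, if the arm or the gripper's body presses on something with over 40 N, if the wrist force passes 120 N, or if a joint passes its speed limit or range.

### The arm

A 6-joint arm with a two-finger parallel gripper is mounted at the origin on the work surface. World frame = base frame: x ahead of the robot, y to its left, z up, the work surface at z = 0. Lengths are in m, angles in rad, forces in N, time in s.
With the tool pointing down it reaches from about 0.325 to 0.925 m from the base axis. Payload 3.1 kg.
Tool frame: the origin (TCP) lies on the centre line of the jaws, within the pads' length; the fingertips stand 8 mm ahead of it and the grasp point (between the pads) lies 11 mm behind it; z points along the fingers, y is the line along which they close (so a half turn about z gives the same grasp; the last joint's range is limited). The gripper opens to 85 mm and grips with 20 to 120 N. Pads are 22 mm wide; open, the fingers measure 114 mm over their backs; the gripper's body (76 mm by 85 mm) begins 54 mm behind the grasp point. The pads swing forward as they close: fully open they stand 13 mm farther back than shut.
Start: joints at [1.197, 0.217, 1.613, -0, 1.311, -0.112], TCP at [0.162, 0.604, 0.239] pointing down, gripper open.
Joint ranges: [-2.75, 2.75], [-0.78, 2.1], [0.31, 2.55], [-1.13, 4.27], [0.13, 2.63], [-2.58, 2.58]. Speed limits (rad/s): [2.79, 2.79, 3.14, 3.14, 3.14, 3.14].

### API

Orientations are given as a rotation vector (axis times angle).
In Python, from workcell import robot gives the robot as it stands. The module is installed in compiled form; this text tells all that it offers.
- The arm moves only by the shell command python3 -m inch 'ROWS' [OPENING]. ROWS is JSON, a list of rows, each a list of 6 numbers: the shift along the tool's x, y, z each as a share of 0.4 m, from -1 to 1, then the turn, a rotation vector about the tool's x, y, z each as a share of 45 degrees, from -1 to 1. In form: [[tx, ty, tz, rx, ry, rz], ...]. A call has 1 to 8 rows; each row is the pose to reach, as a shift and turn from the pose commanded when the call began, along the tool's axes at that moment; what a row does not reach only later rows make up. A row lasts 1/10 s, in which the tool goes at most 50 mm and 8.59 degrees, less where a joint would pass 70% of its speed; a pose out of reach is approached as far as the arm can. A call with a number of a shift or a turn outside -1 to 1 is refused whole. A call with a gripper value outside its range is refused whole. OPENING is the closure, from -1 (fully open) to 1 (shut), set as the call begins (- or left out, the last holds). The fingers move at their own pace and stop on an object; the grip force is fixed at half the most. Time passes only in rows, so rows that repeat a pose let the fingers close. It gives the time, the measured TCP pose, the force, the opening and the grip force at its end, in the units of the state.
- robot.read_state(): the state, without advancing time (a new reading comes with each control period).
- robot.capture(name): name is "scene" or "top" or "wrist"; returns a dict with "pixels" (400x640x3 uint8, blue, green, red), "range_z" (400x640 float32, m along the optical axis (not along the pixel's ray), 0 where there is no reading), "mtx" (3x3 intrinsics, pixels), "k1" (the pictures are not rectified: a ray, as slopes to the right and down, at radius r is drawn at 1 + k1 r^2 times it, then the intrinsics apply), "extrinsics" (4x4, takes a point from world to camera coordinates). Camera axes: x right, y down, z forward; pixel columns grow to the right and rows downward; lengths in m; the calibration is good to about 2 mm. A picture is of the moment at which its call begins.
- robot.finish_job(): hands the job in; it is judged then, once.
The state is a dict: "t": time; "joint_pos": joint angles; "dq": joint speeds; "joint_torque": joint torques, N m; "ee_pos": TCP position; "orientation": TCP orientation; "force": force on the tool from outside, world axes, zero at the start; "torque": the same for the moment, N m; "finger_gap": finger opening in m; "grasp_force": force on a finger pad.
Only numpy, scipy, OpenCV 4.12 (cv2) and the standard library are available. Lean on these libraries where they do the work, as an engineer would, in place of code of your own. Each camera call takes 0.05 s, during which the arm holds its last target. There are 200 camera calls.

## Working session

There is one attempt and no reset: what is moved stays moved. The work goes in short steps, Python scripts to look and compute and a shell command to move; the robot and the scene stay as the last step left them, time stands still between calls to the robot, and variables do not carry over. Pictures are saved under pics/ and viewed, at most 10 in all, crops included, and the job is handed in when it is done.

```bash
mkdir -p pics
cat > h.py <<'E'
import numpy as np, cv2
from workcell import robot
from scipy.spatial.transform import Rotation as R
def cloud(c):
    K=c["mtx"];h,w=c["range_z"].shape
    u,v=np.meshgrid(np.arange(w),np.arange(h))
    xd=(u-K[0,2])/K[0,0];yd=(v-K[1,2])/K[1,1]
    x,y=xd.copy(),yd.copy()
    for _ in range(10):
        s=1+c["k1"]*(x*x+y*y);x,y=xd/s,yd/s
    z=c["range_z"];P=np.stack([x*z,y*z,z],-1)
    E=np.array(c["extrinsics"]);W=(P-E[:3,3])@E[:3,:3]
    W[z==0]=np.nan
    return W
def rows(target,yaw=None):
    s=robot.read_state();r=R.from_rotvec(s["orientation"])
    d=r.inv().apply(np.array(target)-s["ee_pos"])/0.4
    print("pos",np.round(s["ee_pos"],4),"mat y",np.round(r.as_matrix()[:,1],3),"shift share",np.round(d,4))
E
python3 - <<'E'
from h import *
s=robot.read_state();print({k:np.round(v,3) for k,v in s.items()}); print(R.from_rotvec(s["orientation"]).as_matrix().round(3))
ims=[]
for n in("top","scene"):
    c=robot.capture(n);np.savez(f"{n}.npz",**c);cv2.imwrite(f"pics/{n}1.png",c["pixels"])
    W=cloud(c);hsv=cv2.cvtColor(c["pixels"],cv2.COLOR_BGR2HSV)
    # blobs near cap-top heights
    m=((W[...,2]>0.090)&(W[...,2]<0.112)).astype(np.uint8)
    k,l,st,ce=cv2.connectedComponentsWithStats(m)
    print(n)
    for i in range(1,k):
        if st[i,4]>25:
            q=l==i;print(st[i],np.nanmedian(W[q],0).round(4),"hsv",np.median(hsv[q],0),"ext",np.ptp(W[q],0).round(3))
E
```

```text
{'t': np.float64(0.0), 'joint_pos': array([ 1.197,  0.218,  1.615,  0.   ,  1.311, -0.112]), 'dq': array([-0.001, -0.   , -0.   , -0.002,  0.001,  0.   ]), 'joint_torque': array([ 1.0000e-03, -3.9683e+01, -3.0386e+01, -0.0000e+00,  9.0000e-03,
       -0.0000e+00]), 'ee_pos': array([0.161, 0.603, 0.238]), 'orientation': array([-0.41 , -3.114,  0.004]), 'force': array([ 0.36 , -0.309,  0.897]), 'torque': array([-0.061,  0.003, -0.005]), 'grasp_force': np.float64(0.0), 'finger_gap': np.float64(0.085)}
[[-0.966  0.259 -0.001]
 [ 0.259  0.966 -0.002]
 [ 0.    -0.002 -1.   ]]
top
[372 150  11  11  91] [ 0.6443 -0.1808  0.1   ] hsv [  1. 209. 235.] ext [0.023 0.022 0.013]
[247 194  11  12 100] [0.5358 0.1029 0.1042] hsv [108. 179. 239.] ext [0.023 0.022 0.017]
[281 201  11  12  97] [0.5204 0.0267 0.1044] hsv [108. 180. 239.] ext [0.023 0.022 0.018]
[379 220  11  11  92] [ 0.4813 -0.1919  0.1   ] hsv [108. 196. 237.] ext [0.022 0.023 0.014]
[445 223  12  11 102] [ 0.4749 -0.3429  0.1001] hsv [108. 198. 236.] ext [0.022 0.023 0.013]
[414 231  11  11  94] [ 0.457  -0.2698  0.1001] hsv [139.  1
[... 454 characters left out ...]
] hsv [  6. 132.  82.] ext [0.109 0.122 0.022]
[359 155   9   9  64] [0.5411 0.0977 0.1036] hsv [109. 192. 219.] ext [0.023 0.024 0.019]
[337 167  10  11  78] [0.5264 0.0228 0.1038] hsv [109.  190.  212.5] ext [0.023 0.023 0.02 ]
[267 212  10  11  80] [ 0.4883 -0.1946  0.1003] hsv [109.  206.  216.5] ext [0.025 0.023 0.014]
[236 226  11  12  90] [ 0.4635 -0.2738  0.1006] hsv [138. 161. 171.] ext [0.023 0.025 0.014]
[320 247  10  11  92] [ 0.6507 -0.1837  0.1006] hsv [  1. 211. 230.] ext [0.023 0.022 0.015]
[217 251  12  11  93] [ 0.4802 -0.3467  0.1002] hsv [109. 207. 230.] ext [0.024 0.023 0.014]
[181 257  11  12  92] [ 0.4323 -0.4138  0.1001] hsv [ 89.  228.5 194. ] ext [0.025 0.023 0.015]
```

View pics/top1.png

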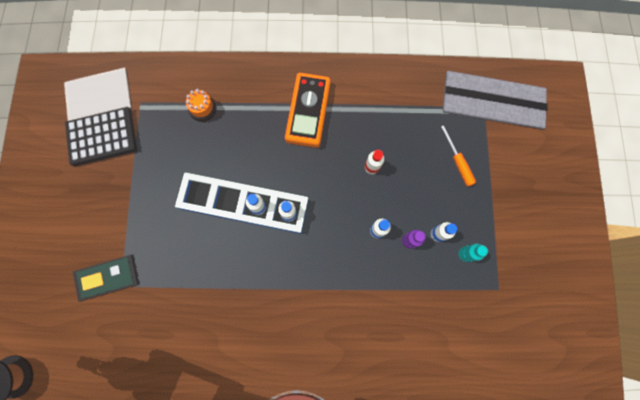

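View pics/scene1.png

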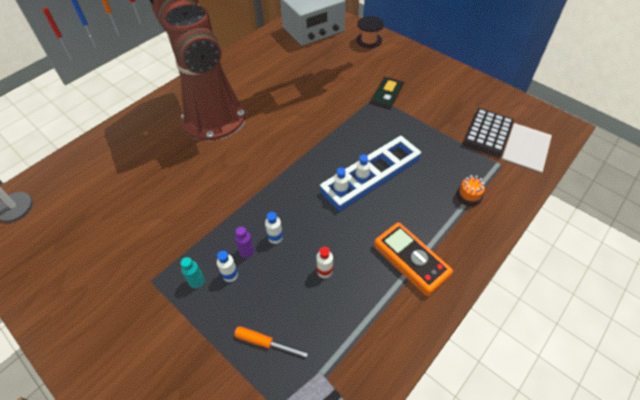

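The top view shows two filled cells at (255,203) and (288,210), with empty ones at (197,193) and (227,199). The blue bottles on the bench are at (381,227) and (445,231), purple is between them, turquoise is at (475,252) and red is at (375,161). The scene view agrees. Next I'll fit the crate and the cap tops.

Run:
```python
from h import *
for n in("top","scene"):
    c=dict(np.load(n+".npz"));W=cloud(c);Z=W[...,2]
    roi=(W[...,0]>.4)&(W[...,0]<.68)&(W[...,1]>-.06)&(W[...,1]<.34)
    m=roi&(Z>.030)&(Z<.042)
    k,l,st,_=cv2.connectedComponentsWithStats(m.astype(np.uint8));i=1+np.argmax(st[1:,4])
    P=W[l==i][:,:2].astype(np.float32)
    print(n,"cover z",np.median(Z[l==i]).round(4),cv2.minAreaRect(P),st[i])
    m=(Z>.096)&(Z<.108)&(W[...,0]>.4)&(W[...,0]<.7)&(W[...,1]<.15)
    k,l,st,_=cv2.connectedComponentsWithStats(m.astype(np.uint8))
    for i in range(1,k):
        if st[i,4]>25:
            (cx,cy),r=cv2.minEnclosingCircle(W[l==i][:,:2].astype(np.float32));print((round(cx,4),round(cy,4)),round(r,4))
```

```text
top cover z 0.0365 ((0.5443085432052612, 0.14090771973133087), (0.31036123633384705, 0.08752483874559402), 78.9703369140625) [ 175  173  133   59 2208]
(0.6456, -0.182) 0.0123
(0.5373, 0.1032) 0.0124
(0.521, 0.0276) 0.0122
(0.4823, -0.1921) 0.0118
(0.4748, -0.3442) 0.0128
(0.4573, -0.271) 0.0119
(0.4256, -0.4111) 0.0129
scene cover z 0.036 ((0.5473855137825012, 0.1387670934200287), (0.3101320266723633, 0.09011087566614151), 78.91082000732422) [ 321  136  100   70 1228]
(0.5385, 0.0995) 0.0122
(0.5251, 0.0273) 0.0135
(0.4866, -0.1938) 0.0129
(0.461, -0.2722) 0.0127
(0.6491, -0.1827) 0.0124
(0.4789, -0.3461) 0.0126
(0.4306, -0.4136) 0.0129
```

```bash
python3 -m inch '[[-0.65,-0.86,0,0,0,1],[-0.65,-0.86,0,0,0,1],[-0.65,-0.86,0,0,0,1],[-0.65,-0.86,0,0,0,1],[-0.65,-0.86,0,0,0,1],[-0.65,-0.86,0,0,0,1],[-0.65,-0.86,0,0,0,1],[-0.65,-0.86,0,0,0,1]]' -1
cat >> h.py <<'E'
def go(target,yaw=-11.06):
    "shift (share) and turn (share) in tool axes to a tool-down pose with tool y at yaw (deg)"
    s=robot.read_state();r=R.from_rotvec(s["orientation"]);a=np.radians(yaw)
    y=np.array([np.cos(a),np.sin(a),0]);z=np.array([0,0,-1.]);T=R.from_matrix(np.stack([np.cross(y,z),y,z],1))
    print("at",s["t"].round(2) if hasattr(s["t"],"round") else s["t"],np.round(s["ee_pos"],4),"q",np.round(s["joint_pos"],2),"shift",(r.inv().apply(np.array(target)-s["ee_pos"])/.4).round(4),"turn",((r.inv()*T).as_rotvec()/np.radians(45)).round(3))
E
python3 -c "
from h import *;go([.4845,-.193,.239])"
```

```text
t: 0.9
ee_pos: [0.312, 0.2312, 0.239]
orientation: [1.57, 2.721, 0.0]
force: [0.9, -0.1, 0.9]
finger_gap: 0.0854
grasp_force: 0.0
at 0.9 [0.312  0.2312 0.239 ] q [ 0.46 -0.33  2.13 -0.    1.34 -0.07] shift [-1.1338e+00 -1.5780e-01  1.0000e-04] turn [0.    0.    0.914]
```

```bash
python3 -m inch '[[-1,-0.15,0,0,0,0.91],[-1,-0.15,0,0,0,0.91],[-1,-0.15,0,0,0,0.91],[-1,-0.15,0,0,0,0.91],[-1,-0.15,0,0,0,0.91],[-1,-0.15,0,0,0,0.91],[-1,-0.15,0,0,0,0.91],[-1,-0.15,0,0,0,0.91]]'
python3 -c "
from h import *;go([.4845,-.193,.239])"
```

```text
t: 1.7
ee_pos: [0.4585, -0.1413, 0.2389]
orientation: [-2.424, -1.998, -0.0]
force: [0.7, 0.9, 0.2]
finger_gap: 0.0855
grasp_force: 0.0
at 1.7 [ 0.4585 -0.1413  0.2389] q [-0.45 -0.1   1.95  0.    1.29 -0.25] shift [-0.1146  0.0884 -0.0003] turn [-0.    -0.001  0.001]
```

```bash
python3 -m inch '[[-0.115,0.088,0,0,0,0],[-0.115,0.088,0,0,0,0],[-0.115,0.088,0,0,0,0],[-0.115,0.088,0,0,0,0]]'
cat > caps.py <<'E'
from h import *
import sys
c=robot.capture("wrist");cv2.imwrite(f"pics/{sys.argv[1]}.png",c["pixels"])
W=cloud(c);Z=W[...,2];hsv=cv2.cvtColor(c["pixels"],cv2.COLOR_BGR2HSV)
m=(Z>.094)&(Z<.112)&(W[...,0]>.35)
k,l,st,_=cv2.connectedComponentsWithStats(m.astype(np.uint8))
for i in range(1,k):
    if st[i,4]>60:
        q=l==i;(cx,cy),r=cv2.minEnclosingCircle(W[q][:,:2].astype(np.float32));print(st[i],(round(cx,4),round(cy,4)),round(r,4),np.nanmedian(Z[q]).round(4),np.median(hsv[q],0))
E
python3 caps.py w1; python3 -c "
from h import *;go([.4845,-.193,.239])"
```

```text
t: 2.1
ee_pos: [0.4835, -0.1898, 0.2386]
orientation: [-2.421, -1.998, 0.001]
force: [-0.3, 0.0, 0.5]
finger_gap: 0.0854
grasp_force: 0.0
[470 137  27  26 549] (0.6474, -0.1804) 0.0124 0.0996 [  1. 167. 247.]
[305 179  25  25 465] (0.4856, -0.1909) 0.012 0.0995 [103. 150. 247.]
[297 256  23  24 408] (0.4603, -0.2701) 0.0125 0.0993 [143.  131.5 243. ]
[325 313  22  15 258] (0.4771, -0.3421) 0.0121 0.0992 [109.  175.  219.5]
at 2.15 [ 0.4835 -0.1894  0.2388] q [-0.51 -0.01  1.86  0.    1.29 -0.32] shift [-0.0084  0.0041 -0.0006] turn [-0.002 -0.001  0.004]
```

View pics/w1.png

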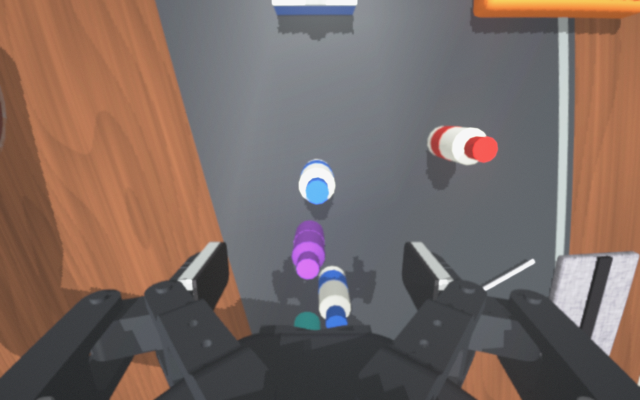

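The wrist view shows bottle A's cap at (317,191), purple at (308,266), bottle B at (335,318) and red at (483,149). The fingers straddle A cleanly, so I'll lower and grip it.

```bash
python3 -m inch '[[-0.006,0.003,0.1,0,0,0],[-0.006,0.003,0.22,0,0,0],[-0.006,0.003,0.34,0,0,0],[-0.006,0.003,0.42,0,0,0],[-0.006,0.003,0.47,0,0,0],[-0.006,0.003,0.47,0,0,0],[-0.006,0.003,0.47,0,0,0]]'
python3 -m inch '[[0,0,0,0,0,0],[0,0,0,0,0,0],[0,0,0,0,0,0],[0,0,0,0,0,0],[0,0,0,0,0,0],[0,0,0,0,0,0],[0,0,0,0,0,0],[0,0,0,0,0,0]]' 1
```

```text
t: 2.85
ee_pos: [0.485, -0.1924, 0.0519]
orientation: [-2.421, -2.001, -0.0]
force: [-0.2, -0.1, 0.4]
finger_gap: 0.0855
grasp_force: 0.0
t: 3.65
ee_pos: [0.4857, -0.1941, 0.0529]
orientation: [2.423, 1.998, 0.0]
force: [-2.0, 0.6, 6.2]
finger_gap: 0.0364
grasp_force: 59.3
```

```bash
python3 -m inch '[[0,0,-0.06,0,0,0],[0,0,-0.15,0,0,0],[0,0,-0.27,0,0,0],[0,0,-0.39,0,0,0],[0,0,-0.47,0,0,0],[0,0,-0.47,0,0,0],[0,0,-0.47,0,0,0]]'
python3 caps.py w2; python3 -c "
from h import *;go([.553,.176,.24]);go([.567,.249,.24])
print(robot.read_state()['finger_gap'],robot.read_state()['force'])"
```

```text
t: 4.35
ee_pos: [0.4852, -0.1938, 0.2401]
orientation: [2.422, 1.998, 0.001]
force: [0.4, -0.3, -1.4]
finger_gap: 0.0364
grasp_force: 60.2
[466 132  27  26 550] (0.6471, -0.1806) 0.0125 0.0996 [  1. 170. 247.]
at 4.4 [ 0.4842 -0.1932  0.2382] q [-0.51 -0.    1.86 -0.    1.29 -0.32] shift [ 0.9389 -0.0066 -0.004 ] turn [-0.002 -0.001  0.002]
at 4.4 [ 0.4842 -0.1932  0.2382] q [-0.51 -0.    1.86 -0.    1.29 -0.32] shift [ 1.1247 -0.0069 -0.0038] turn [-0.002 -0.001  0.002]
0.036572884837780324 [-0.82563405 -0.30459237 -0.79277854]
```

View pics/w2.png

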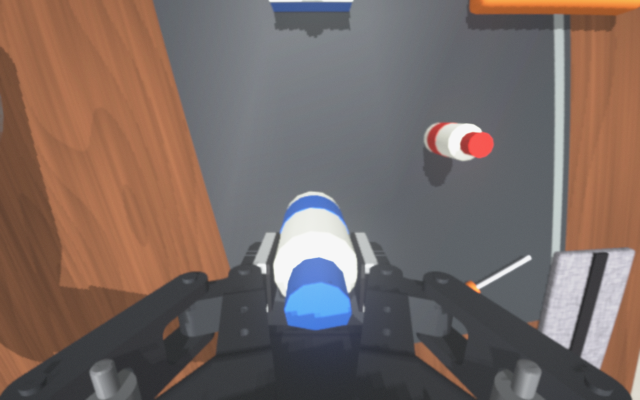

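Bottle A is held upright, with its cap at (318,305). Next I'll carry it over the far cell.

```bash
python3 -m inch '[[1,-0.006,0,0,0,0],[1,-0.006,0,0,0,0],[1,-0.006,0,0,0,0],[1,-0.006,0,0,0,0],[1,-0.006,0,0,0,0],[1,-0.006,0,0,0,0],[1,-0.006,0,0,0,0],[1,-0.006,0,0,0,0]]'
python3 -m inch '[[0.08,0,0,0,0,0],[0.125,0,0,0,0,0],[0.125,0,0,0,0,0],[0.125,0,0,0,0,0],[0.125,0,0,0,0,0],[0.125,0,0,0,0,0]]'
cat > crate.py <<'E'
from h import *
import sys
go([.567,.249,.24])
for n in("wrist","top"):
    c=robot.capture(n);cv2.imwrite(f"pics/{sys.argv[1]}{n}.png",c["pixels"])
    W=cloud(c);Z=W[...,2]
    m=(Z>.031)&(Z<.042)&(W[...,0]>.4)&(W[...,0]<.7)&(W[...,1]>-.1)
    k,l,st,_=cv2.connectedComponentsWithStats(m.astype(np.uint8));i=1+np.argmax(st[1:,4])
    P=W[l==i][:,:2];print(n,cv2.minAreaRect(P.astype(np.float32)))
    # cover points in crate frame about the nominal centre: edges of openings near y=37,111
    a=np.radians(78.94);ey=np.array([np.cos(a),np.sin(a)]);ex=np.array([ey[1],-ey[0]])
    Q=np.stack([(P-[.546,.140])@ex,(P-[.546,.140])@ey],1);print(" x range",np.percentile(Q[:,0],[1,99]).round(4))
    for y0 in(-.111,-.037,.037,.111):
        s=Q[(abs(Q[:,1]-y0)<.02)];t=Q[abs(Q[:,0])<.02]
        f=lambda v,fn,d: round(float(fn(v)),4) if len(v) else d
        print(" cell",y0,"x inner",f(s[s[:,0]<0][:,0],lambda v:np.percentile(v,98),None),f(s[s[:,0]>0][:,0],lambda v:np.percentile(v,2),None),
          "y inner",f(t[(t[:,1]<y0)&(t[:,1]>y0-.05)][:,1],lambda v:np.percentile(v,98),None),f(t[(t[:,1]>y0)&(t[:,1]<y0+.05)][:,1],lambda v:np.percentile(v,2),None))
E
python3 crate.py c1
```

```text
t: 5.2
ee_pos: [0.5569, 0.2012, 0.2358]
orientation: [-2.421, -1.998, 0.008]
force: [0.2, -0.3, -0.5]
finger_gap: 0.036
grasp_force: 60.1
t: 5.8
ee_pos: [0.5682, 0.247, 0.2391]
orientation: [2.425, 1.997, -0.001]
force: [0.8, -0.3, -1.3]
finger_gap: 0.0364
grasp_force: 60.1
at 5.8 [0.5682 0.247  0.2391] q [ 0.3   0.21  1.63 -0.    1.31  0.49] shift [ 0.0043 -0.0038 -0.0021] turn [-0.     0.001 -0.   ]
wrist ((0.565054178237915, 0.23545733094215393), (0.11569161713123322, 0.0863184928894043), 79.06902313232422)
 x range [-0.0424  0.043 ]
 cell -0.111 x inner None None y inner None None
 cell -0.037 x inner None None y inner None None
 cell 0.037 x inner -0.0376 0.038 y inner None None
 cell 0.111 x inner -0.0292 0.0299 y inner None 0.1425
top ((0.5440818071365356, 0.14033399522304535), (0.30897805094718933, 0.08716841042041779), 79.08560180664062)
 x range [-0.0452  0.0408]
 cell -0.111 x inner -0.0312 0.0283 y inner -0.1413 -0.082
 cell -0.037 x inner -0.0316 0.0278 y inner -0.0671 -0.0073
 cell 0.037 x inner -0.0322 0.0275 y inner 0.0073 0.0645
 cell 0.111 x inner -0.0322 0.0277 y inner 0.0792 0.1399
```

View pics/c1wrist.png

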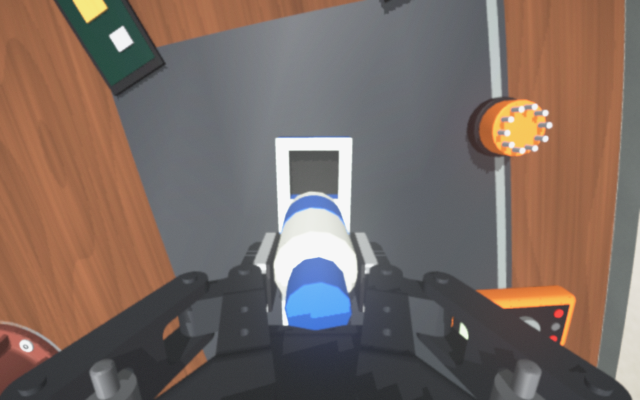

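The empty cell is at (313,173), directly below and ahead of the held bottle. Its opening is centred within about 2 mm of the target, so I'll lower the bottle.

```bash
python3 -m inch '[[0.005,-0.002,0.1,0,0,0],[0.005,-0.002,0.2,0,0,0],[0.005,-0.002,0.3,0,0,0],[0.005,-0.002,0.38,0,0,0],[0.005,-0.002,0.43,0,0,0],[0.005,-0.002,0.43,0,0,0],[0.005,-0.002,0.43,0,0,0]]'
python3 -m inch '[[0,0,0.005,0,0,0],[0,0,0.01,0,0,0],[0,0,0.015,0,0,0],[0,0,0.02,0,0,0],[0,0,0.02,0,0,0],[0,0,0.02,0,0,0]]'
```

```text
t: 6.6
ee_pos: [0.5681, 0.2504, 0.0677]
orientation: [2.424, 1.998, 0.0]
force: [0.6, 0.2, -0.2]
finger_gap: 0.0361
grasp_force: 60.1
t: 7.2
ee_pos: [0.5677, 0.2508, 0.0592]
orientation: [-2.423, -1.999, 0.0]
force: [-0.6, -0.3, -1.3]
finger_gap: 0.0365
grasp_force: 60.2
```

```bash
python3 -m inch '[[0,0,0.003,0,0,0],[0,0,0.005,0,0,0],[0,0,0.005,0,0,0],[0,0,0.005,0,0,0]]'
python3 -m inch '[[0,0,0.0025,0,0,0],[0,0,0.0025,0,0,0],[0,0,0.0025,0,0,0]]'
```

```text
t: 7.6
ee_pos: [0.5677, 0.2508, 0.0572]
orientation: [-2.423, -1.999, 0.0]
force: [-0.3, 0.4, -1.7]
finger_gap: 0.0364
grasp_force: 60.2
t: 7.9
ee_pos: [0.5679, 0.2509, 0.057]
orientation: [-2.423, -1.999, -0.0]
force: [-1.3, 0.3, 5.0]
finger_gap: 0.0362
grasp_force: 60.6
```

The force rise shows contact with the floor. I'll release and retreat.

```bash
python3 -m inch '[[0,0,0,0,0,0],[0,0,0,0,0,0],[0,0,0,0,0,0],[0,0,0,0,0,0],[0,0,0,0,0,0],[0,0,0,0,0,0],[0,0,0,0,0,0],[0,0,0,0,0,0]]' -1
python3 -m inch '[[0,0,-0.06,0,0,0],[0,0,-0.15,0,0,0],[0,0,-0.27,0,0,0],[0,0,-0.39,0,0,0],[0,0,-0.46,0,0,0],[0,0,-0.46,0,0,0],[0,0,-0.46,0,0,0]]'
python3 caps.py w3; python3 -c "
from h import *;go([.4785,-.344,.24])"
```

```text
t: 8.7
ee_pos: [0.5678, 0.2508, 0.0563]
orientation: [-2.423, -1.999, -0.0]
force: [0.4, 0.4, -0.1]
finger_gap: 0.0856
grasp_force: 0.0
t: 9.4
ee_pos: [0.5682, 0.2509, 0.2413]
orientation: [2.423, 1.999, 0.003]
force: [0.2, -0.2, -1.0]
finger_gap: 0.0857
grasp_force: 0.0
[301 175  25  26 492] (0.5676, 0.2539) 0.012 0.1035 [104. 133. 247.]
[304 309  21  21 371] (0.5396, 0.1062) 0.0119 0.103 [110. 164. 216.]
at 9.45 [0.5671 0.2505 0.2394] q [ 0.3   0.21  1.62 -0.    1.31  0.49] shift [-1.5014e+00  6.4800e-02 -5.0000e-04] turn [-0.002  0.001  0.002]
```

```bash
python3 -m inch '[[-1,0.043,0,0,0,0],[-1,0.043,0,0,0,0],[-1,0.043,0,0,0,0],[-1,0.043,0,0,0,0],[-1,0.043,0,0,0,0],[-1,0.043,0,0,0,0],[-1,0.043,0,0,0,0],[-1,0.043,0,0,0,0]]'
python3 -m inch '[[-0.45,0.022,0,0,0,0],[-0.5,0.022,0,0,0,0],[-0.5,0.022,0,0,0,0],[-0.5,0.022,0,0,0,0],[-0.5,0.022,0,0,0,0],[-0.5,0.022,0,0,0,0],[-0.5,0.022,0,0,0,0]]'
python3 caps.py w4; python3 -c "
from h import *;go([.4785,-.344,.24])"
```

```text
t: 10.25
ee_pos: [0.5066, -0.1461, 0.2375]
orientation: [-2.42, -1.997, 0.003]
force: [0.7, -0.4, 0.2]
finger_gap: 0.0856
grasp_force: 0.0
t: 10.95
ee_pos: [0.4788, -0.3412, 0.2383]
orientation: [-2.419, -1.997, -0.0]
force: [-0.4, 0.6, 1.0]
finger_gap: 0.0854
grasp_force: 0.0
[268 107  26  27 549] (0.4605, -0.2699) 0.012 0.0996 [144. 126. 244.]
[303 180  25  26 473] (0.4783, -0.3432) 0.0121 0.0995 [102. 151. 247.]
[269 252  23  23 415] (0.4282, -0.4102) 0.0125 0.0994 [ 89. 157. 214.]
at 11.0 [ 0.4791 -0.341   0.2388] q [-0.74  0.14  1.7   0.    1.3  -0.55] shift [-0.0076 -0.0002 -0.0029] turn [-0.003 -0.002  0.004]
```

View pics/w4.png

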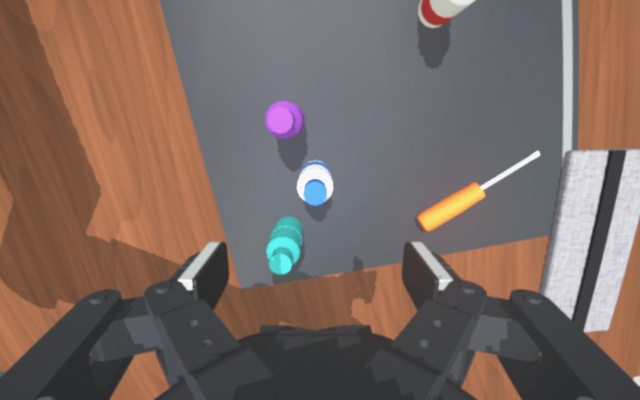

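Bottle B's cap is at (315,193), with purple at (283,120) and turquoise at (280,262). Both are well outside the finger paths.

```bash
python3 -m inch '[[-0.007,0,0.1,0,0,0],[-0.007,0,0.22,0,0,0],[-0.007,0,0.34,0,0,0],[-0.007,0,0.42,0,0,0],[-0.007,0,0.47,0,0,0],[-0.007,0,0.47,0,0,0],[-0.007,0,0.47,0,0,0]]'
python3 -m inch '[[0,0,0,0,0,0],[0,0,0,0,0,0],[0,0,0,0,0,0],[0,0,0,0,0,0],[0,0,0,0,0,0],[0,0,0,0,0,0],[0,0,0,0,0,0],[0,0,0,0,0,0]]' 1
python3 -m inch '[[0,0,-0.06,0,0,0],[0,0,-0.15,0,0,0],[0,0,-0.27,0,0,0],[0,0,-0.39,0,0,0],[0,0,-0.47,0,0,0],[0,0,-0.47,0,0,0],[0,0,-0.47,0,0,0]]'
python3 -c "
from h import *;go([.553,.177,.24])"
```

```text
t: 11.7
ee_pos: [0.4793, -0.3444, 0.0525]
orientation: [-2.421, -2.001, -0.0]
force: [0.4, -0.0, 0.4]
finger_gap: 0.0854
grasp_force: 0.0
t: 12.5
ee_pos: [0.4792, -0.3464, 0.0541]
orientation: [2.422, 1.998, -0.0]
force: [-1.1, 1.2, 5.6]
finger_gap: 0.0365
grasp_force: 59.3
t: 13.2
ee_pos: [0.4789, -0.3458, 0.241]
orientation: [2.422, 1.998, 0.0]
force: [-0.8, -0.5, -1.3]
finger_gap: 0.0363
grasp_force: 60.1
at 13.2 [ 0.4789 -0.3458  0.241 ] q [-0.74  0.14  1.7  -0.    1.3  -0.55] shift [ 1.3185e+00 -6.6700e-02  1.2000e-03] turn [0.002 0.001 0.002]
```

```bash
python3 -m inch '[[1,-0.05,0,0,0,0],[1,-0.05,0,0,0,0],[1,-0.05,0,0,0,0],[1,-0.05,0,0,0,0],[1,-0.05,0,0,0,0],[1,-0.05,0,0,0,0],[1,-0.05,0,0,0,0],[1,-0.05,0,0,0,0]]'
python3 -m inch '[[0.12,-0.017,0,0,0,0],[0.24,-0.017,0,0,0,0],[0.32,-0.017,0,0,0,0],[0.32,-0.017,0,0,0,0],[0.32,-0.017,0,0,0,0],[0.32,-0.017,0,0,0,0],[0.32,-0.017,0,0,0,0]]'
python3 caps.py w5;python3 -c "
from h import *;go([.553,.177,.24])"
```

```text
t: 14.0
ee_pos: [0.533, 0.0524, 0.2368]
orientation: [-2.421, -1.997, 0.007]
force: [1.0, -1.1, -1.7]
finger_gap: 0.0359
grasp_force: 60.1
t: 14.7
ee_pos: [0.5522, 0.1759, 0.2392]
orientation: [-2.424, -1.997, 0.003]
force: [-0.4, -0.4, -0.9]
finger_gap: 0.0364
grasp_force: 60.1
[302  91  26  28 545] (0.5676, 0.2536) 0.0117 0.1036 [104. 133. 247.]
at 14.75 [0.5525 0.176  0.2397] q [ 0.19  0.12  1.72 -0.    1.3   0.38] shift [ 0.0027  0.0008 -0.0008] turn [-0.001  0.001  0.   ]
```

View pics/w5.png

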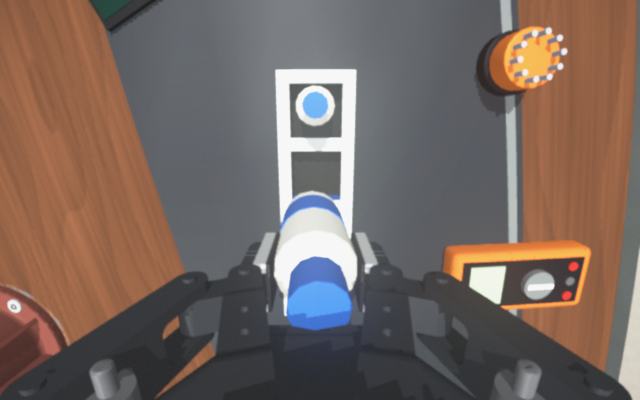

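Bottle A stands upright in the far cell at (315,104). The empty cell at (316,172) is in line with the held bottle B, so I'll lower it.

```bash
python3 -m inch '[[0.003,0.001,0.1,0,0,0],[0.003,0.001,0.2,0,0,0],[0.003,0.001,0.3,0,0,0],[0.003,0.001,0.38,0,0,0],[0.003,0.001,0.43,0,0,0],[0.003,0.001,0.43,0,0,0],[0.003,0.001,0.43,0,0,0]]'
python3 -m inch '[[0,0,0.005,0,0,0],[0,0,0.01,0,0,0],[0,0,0.015,0,0,0],[0,0,0.02,0,0,0],[0,0,0.02,0,0,0],[0,0,0.02,0,0,0]]'
python3 -m inch '[[0,0,0.0025,0,0,0],[0,0,0.0025,0,0,0],[0,0,0.0025,0,0,0]]'
```

```text
t: 15.45
ee_pos: [0.5537, 0.1778, 0.0686]
orientation: [2.424, 1.998, -0.0]
force: [0.1, 0.6, -0.4]
finger_gap: 0.0367
grasp_force: 60.1
t: 16.05
ee_pos: [0.5533, 0.1785, 0.0603]
orientation: [-2.423, -1.999, 0.0]
force: [0.4, -0.0, -1.5]
finger_gap: 0.0364
grasp_force: 60.1
t: 16.35
ee_pos: [0.5534, 0.1785, 0.0593]
orientation: [-2.423, -1.999, 0.0]
force: [0.9, -0.7, -1.5]
finger_gap: 0.0365
grasp_force: 60.1
```

```bash
python3 -m inch '[[0,0,0.0025,0,0,0],[0,0,0.0025,0,0,0],[0,0,0.0025,0,0,0]]'
python3 -m inch '[[0,0,0.0015,0,0,0],[0,0,0.0015,0,0,0],[0,0,0.0015,0,0,0]]'
```

```text
t: 16.65
ee_pos: [0.5534, 0.1784, 0.0583]
orientation: [-2.423, -1.999, 0.0]
force: [-0.3, -1.3, -1.4]
finger_gap: 0.0363
grasp_force: 60.2
t: 16.95
ee_pos: [0.5535, 0.1785, 0.0581]
orientation: [-2.423, -1.999, -0.0]
force: [-1.5, -0.0, 3.2]
finger_gap: 0.0362
grasp_force: 60.5
```

```bash
python3 -m inch '[[0,0,0,0,0,0],[0,0,0,0,0,0],[0,0,0,0,0,0],[0,0,0,0,0,0],[0,0,0,0,0,0],[0,0,0,0,0,0],[0,0,0,0,0,0],[0,0,0,0,0,0]]' -1
python3 -m inch '[[0,0,-0.06,0,0,0],[0,0,-0.15,0,0,0],[0,0,-0.27,0,0,0],[0,0,-0.39,0,0,0],[0,0,-0.5,0,0,0],[0,0,-0.5,0,0,0],[0,0,-0.5,0,0,0],[0,0,-0.5,0,0,0]]'
python3 caps.py w6
python3 - <<'E'
from h import *
c=robot.capture("scene");cv2.imwrite("pics/s2.png",c["pixels"])
W=cloud(c);Z=W[...,2]
m=(Z>.096)&(Z<.108)&(W[...,0]>.4)&(W[...,0]<.7)
k,l,st,_=cv2.connectedComponentsWithStats(m.astype(np.uint8))
for i in range(1,k):
    if st[i,4]>25:print(np.nanmedian(W[l==i],0).round(4))
E
```

```text
t: 17.75
ee_pos: [0.5534, 0.1784, 0.0577]
orientation: [-2.423, -1.999, 0.0]
force: [0.6, -0.2, -0.4]
finger_gap: 0.0856
grasp_force: 0.0
t: 18.55
ee_pos: [0.5522, 0.1782, 0.2559]
orientation: [-2.422, -1.998, 0.004]
force: [0.1, -1.0, 0.1]
finger_gap: 0.0854
grasp_force: 0.0
[304  95  24  26 483] (0.5676, 0.2537) 0.0118 0.1036 [104. 136. 247.]
[303 171  24  25 454] (0.5524, 0.1818) 0.012 0.1035 [105. 138. 247.]
[306 242  22  24 413] (0.5401, 0.1048) 0.0123 0.1033 [105. 146. 247.]
[306 303  20  22 359] (0.524, 0.0291) 0.0126 0.103 [110. 168. 210.]
[0.5695 0.247  0.1032]
[0.5536 0.1749 0.1026]
[0.5409 0.0979 0.1037]
[0.5268 0.0244 0.1043]
[ 0.4624 -0.2729  0.1009]
[ 0.6498 -0.1829  0.1011]
[ 0.4304 -0.4132  0.1006]
```

View pics/s2.png

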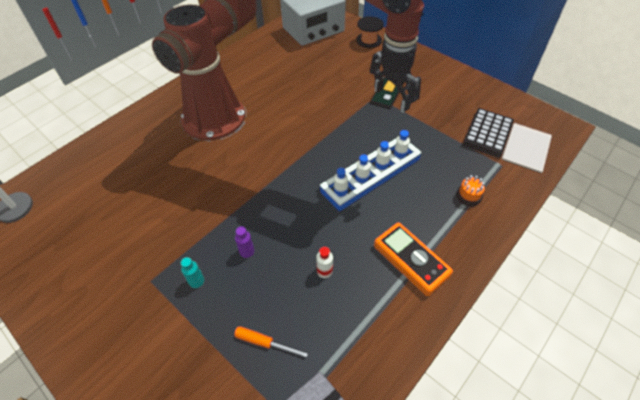

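All four blue bottles stand upright in the crate, at (341,180) to (403,141). Red (324,262), purple (243,242) and turquoise (191,272) have not moved.

```bash
python3 -c "
from workcell import robot;print(robot.finish_job())"
```

```text
the job is handed in; nothing more can be done
None
```

Both bench bottles with blue caps were lowered to the floor of the two empty cells, so all four stand upright in the crate; the red, purple and turquoise bottles are where they were, and the job is handed in at about 19 s of the 54 s allowed.

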